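# Fan the PCR cards out in run order

## Robot

A 6-joint arm with a two-finger parallel gripper is mounted at the origin on the work surface. World frame = base frame: x ahead of the robot, y to its left, z up, the work surface at z = 0. Lengths are in m, angles in rad, forces in N, time in s.
With the tool pointing down it reaches from about 0.3 to 0.775 m from the base axis. Payload 14.6 kg.
Tool frame: the origin (TCP) lies at the very end of the fingers, on their centre line; the grasp point (between the pads) lies 19 mm behind it; z points along the fingers, x is the direction in which the jaws open and shut, and the axes are right-handed (so a half turn about z gives the same grasp; the last joint's range is limited). The gripper opens to 94 mm and grips with 3 to 60 N. Pads are 16 mm wide; open, the fingers measure 119 mm over their backs; the gripper's body (75 mm by 177 mm) begins 78 mm behind the grasp point.
Start: joints at [1.217, 0.3, 1.521, -0, 1.321, -0.067], TCP at [0.156, 0.528, 0.205] pointing down, gripper open.
Joint ranges: [-3.03, 3.03], [-0.79, 2.21], [0.23, 2.52], [-1.04, 4.18], [0, 3.07], [-2.55, 2.55]. Speed limits (rad/s): [2.22, 2.22, 2.57, 3.14, 3.14, 3.14].

## Interface

Orientations are given as [roll, pitch, yaw] about the fixed x, y, z axes, in that order (R = Rz(yaw) Ry(pitch) Rx(roll)).
In Python, from station import ctrl gives the robot as it stands.
- The arm moves only by the shell command python3 -m inch 'ROWS' [FORCE]. ROWS is JSON, one flat list of numbers, 7 for each row, row after row: the shift along the tool's x, y, z in cm, then the turn, a rotation vector about the tool's x, y, z in rad, then the opening, from 0 (shut) to 1 (fully open). In form: [tx, ty, tz, wx, wy, wz, claw, tx, ty, tz, wx, wy, wz, claw, ...]. A call has 1 to 20 rows; each row shifts and turns the commanded pose from where the row before left it, along the tool's axes as they then stand; what a row does not reach is not made up. A row lasts 1/8 s, in which the tool goes at most 62.5 mm and 10.7 degrees, less where a joint would pass 70% of its speed; a pose out of reach is approached as far as the arm can. A call is refused whole if a number of a shift passes 6.25 or a number of a turn 0.188, either way. A call with a gripper value outside its range is refused whole. The fingers move at their own pace and stop on an object; FORCE is the grip in N (left out, the last holds). Time passes only in rows, so rows that do not move let the fingers close. It gives the time, the measured TCP pose, the force and the opening at its end, in the units of the state.
- ctrl.get_obs(): the state, without advancing time (a new reading comes with each control period).
- ctrl.camera(name): name is "scene" or "top" or "wrist"; returns (picture, depth): 420x560x3 uint8, red, green, blue; 420x560 float32, m along the optical axis (not along the pixel's ray), 0 where there is no reading.
- ctrl.camera_params(name): a dict with "vertical_fov" (degrees; the focal length in pixels is half the picture's height over the tangent of half this angle, whatever the lens; pixels are square), "cx", "cy" (the principal point, pixels), "camera_from_world" (4x4, takes a point from world to camera coordinates); the wrist camera has in their place "mount" (4x4, takes a point from camera to tool coordinates, whose origin is the TCP and whose axes are the tool frame's). Camera axes: x right, y down, z forward; pixel columns grow to the right and rows downward; lengths in m; the calibration is good to about 2 mm. A picture is of the moment at which its call begins: read the wrist's pose just before it. camera_params takes no time and is no camera call.
- ctrl.hand_in(): hands the job in, once; it reports no verdict.
Trained networks look in the newest picture that a camera, given by its name, has taken for a name from the list of things; names that differ only in an ending like _2 or _b are one class to them, and where a whole thing is asked for, a point or a joint stands for the part that bears it (a point fixed in the world has none). Each returns a list of dicts, best first, with "score" (0 to 1); they miss things now and then, are a little off and sometimes report something else, mostly with a low value. They report only what shows in the picture. A call takes as long as a camera call. They do not tell look-alikes from the thing itself.
- ctrl.spot_in(camera, label): "bbox" ([centre column, centre row, width, height] in pixels, round what is visible of it).
- ctrl.place_of(camera, label): "centre" ([column, row] in pixels: a listed point, or the origin of a listed thing).
The state is a dict: "time_s": time; "qpos": joint angles; "joint_vel": joint speeds; "tau": joint torques, N m; "ee_pos": TCP position; "eef_rot": TCP orientation; "force": force on the tool from outside, world axes, zero at the start; "moment": the same for the moment, N m; "grip_width": finger opening in m.
Only numpy, scipy, OpenCV 4.12 (cv2) and the standard library are available. Lean on these libraries where they do the work, as an engineer would, in place of code of your own. Each camera call takes 0.05 s, during which the arm holds its last target. There are 200 camera calls.

## Task

Set the PCR cards out for scanning: the green-striped control card already lies on the tray's sloped rest, so take the blue, then the yellow, then the red card from the sloped dock and lay each gently in the tray, striped end uppermost, squarely overlapping the one before and stepped about 25 mm towards the blue follower, with its lower edge down on the tray bed and the stripe of the card behind left showing. Then slide the follower up the tray until it just touches the lower edge of the red card, and let go. Leave the control card in its place and everything else on the bench as it stands.

Things in the scene. Friction and masses are not known exactly. Their poses are not given: they have to be found in the camera images.
- tray: fixed aluminium fan tray, 300 x 124 mm, side flanges 16 mm high. Origin at the centre of its underside, on the bench; x points along the tray from the follower end to the rest end, z up. Black rubber bed, top 12 mm above the origin, 72 mm wide. A steel back rest 50 mm wide rises at 20 degrees from the bed towards +x, starting at x = +35 mm.
- dock: fixed grey dock, 140 x 300 x 100 mm, front face sloping 42 degrees from level, rising to its +x. Origin: centre of the underside. Cards in any order in bays at y = -95, 0, 95 mm, underside centre at x = -24.6, z = 63.8 mm. A card lies on a 40 mm wide pad, so its long sides overhang 9 mm, 4 mm above the face; its lower edge sits on a ledge 6 mm proud of the pad.
- card_green: control card with a green stripe, already in the tray: loose flat plastic card, 96 x 58 x 8 mm, 50 g. Origin at the centre of its underside; x along the 96 mm length towards the striped end (the stripe covers the last 16 mm), y across the 58 mm width, z out of its top face. It lies on the 20 degree rest, its foot on the bed at about tray x = 35 mm, striped end up.
- card_blue: loose card like the control card (96 x 58 x 8 mm, 50 g, same axes) with a blue stripe; starts in a dock bay at 42 degrees, striped end uppermost
- card_yellow: the same with a yellow stripe; starts in a dock bay
- card_red: the same with a red stripe; starts in a dock bay
- card_green_foot (a point): middle of the control card's lower underside edge (card x = -48 mm, z = 0)
- card_blue_foot (a point): the same point of the blue card
- card_yellow_foot (a point): the same point of the yellow card
- card_red_foot (a point): the same point of the red card
- follower (a joint): travel of the blue follower along the tray, m: it starts between 0 and 0.02, grows towards the rest (tray +x), up to 0.10. It slides with about 1.5 N of friction and stays where it is left.
- follower_face (a point): foot of the follower's front face, the upright face towards the cards, at bed height, mid-width; x points along the tray towards the rest. The follower's crossbar is 14 mm long (along the tray), 62 mm wide and 16 mm high. A card lying at 20 degrees touches the face with the upper corner of its lower edge, when its foot point is about 3 mm in front of the face
- follower_grip (a point): centre of the top of the follower's upright tab, 45 mm above the bed; the tab is 28 mm wide across the tray and 14 mm thick along it, and stands 28 mm above the crossbar
- tip_box: bystander: pipette tip box with a blue lid, 118 x 83 x 57 mm
- tube_rack: bystander: orange tube rack, 70 x 150 x 52 mm
- marker: bystander: black and red marker pen lying on the bench, 131 mm long
- plate: bystander: white 96-well PCR plate, 85 x 127 x 16 mm
- bottle: bystander: small bottle with a blue cap, 52 mm across and 110 mm high
- timer: bystander: white bench timer, 70 x 70 x 16 mm
Mind the look-alikes: they are no part of the job. Leave any brown look-alike of the card_red alone.

How it is judged:
By the outcome, as a careful person would: the job done as asked, in the order asked, and still so for the second after the job is handed in, with the robot touching nothing.
It also fails if it takes over 72 s, if anything falls off the work surface, if the arm or the gripper's body presses on something with over 40 N, if the wrist force passes 120 N, or if a joint passes its speed limit or range.

## Working session

There is one attempt and no reset: what is moved stays moved. The work goes in short steps, Python scripts to look and compute and a shell command to move; the robot and the scene stay as the last step left them, time stands still between calls to the robot, and variables do not carry over. Pictures are saved under pics/ and viewed, about 8 in all and at most 12, crops included, and the job is handed in when it is done.

```bash
ls; mkdir -p pics; python3 - <<'E'
from station import ctrl
import cv2,numpy as np
o=ctrl.get_obs();print(o)
for n in("scene","top"):
    p,d=ctrl.camera(n);cv2.imwrite(f"pics/{n}0.png",p[:,:,::-1]);np.savez(f"pics/{n}0.npz",p=p,d=d)
    c=ctrl.camera_params(n);print(n,c)
    for l in("tray","dock","card_green","card_blue","card_yellow","card_red","follower_face","follower_grip","card_green_foot"):
        print(l,[(np.round(x['centre']).tolist(),round(x['score'],2)) for x in ctrl.place_of(n,l)[:3]])
print(ctrl.camera_params("wrist"))
E
```

```text
pics
{'time_s': 0.0, 'qpos': array([ 1.21741205e+00,  3.00491648e-01,  1.52159808e+00,  1.64393170e-08,
        1.32067155e+00, -6.66312553e-02]), 'joint_vel': array([ 0.00094498, -0.00115198, -0.00170311,  0.00066441, -0.00212274,
       -0.00086983]), 'tau': array([ 2.38559813e-03, -5.31802011e+01, -3.52738130e+01,  7.09894393e-02,
        2.42693274e-02, -1.66851632e-04]), 'ee_pos': array([0.15548972, 0.52728905, 0.20486786]), 'eef_rot': array([-3.14151483e+00,  1.16603608e-03,  1.28404334e+00]), 'force': array([ 0.26666895, -0.89734325, -0.7237538 ]), 'moment': array([0.01390375, 0.04236946, 0.01567462]), 'grip_width': 0.09420006952638188}
scene {'vertical_fov': 54.35959856727249, 'cx': 274.3857471405427, 'cy': 207.18613489845433, 'camera_from_world': array([[-0.53400756,  0.84544821, -0.00729782,  0.30287623],
       [ 0.49616853,  0.30638093, -0.81237154, -0.233186  ],
       [-0.68458215, -0.43743349, -0.58309452,  1.46437649],
       [ 0.        ,  0.        ,  0.        ,  1.        ]])}
tray [([316.0, 237.0], 0.89), ([201.0, 184.0], 0.73)]
dock []
card_green [([348.0, 239.0
[... 794 characters left out ...]
[([370.0, 240.0], 0.64)]
card_yellow [([366.0, 283.0], 0.78), ([188.0, 147.0], 0.22)]
card_red [([423.0, 298.0], 0.96), ([239.0, 216.0], 0.43)]
follower_face [([276.0, 216.0], 0.59)]
follower_grip [([276.0, 210.0], 0.6)]
card_green_foot [([223.0, 217.0], 0.75)]
{'vertical_fov': 64.50493492199112, 'cx': 278.60102142650476, 'cy': 209.07368117922718, 'mount': array([[ 9.99999818e-01,  5.45450949e-04, -2.58116656e-04,
         1.28138053e-03],
       [-4.51980073e-04,  9.60432420e-01,  2.78512768e-01,
        -8.07737090e-02],
       [ 3.99818659e-04, -2.78512601e-01,  9.60432492e-01,
        -1.79815886e-01],
       [ 0.00000000e+00,  0.00000000e+00,  0.00000000e+00,
         1.00000000e+00]])}
```

View pics/top0.png

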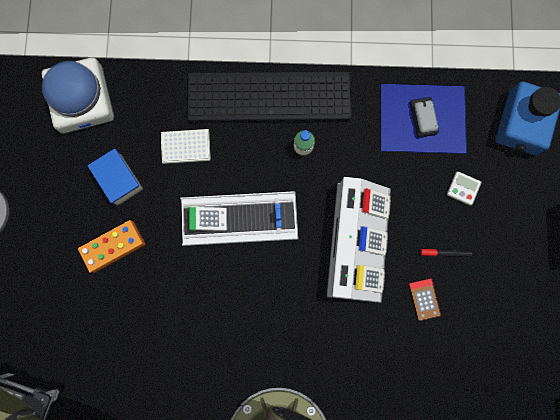

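View pics/scene0.png

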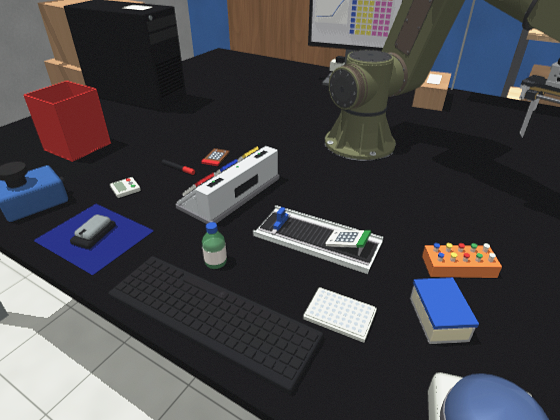

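The top picture shows the tray at (240,218), with the green card at its left end (rest) and the follower at (278,216). The dock is at (358,240), high side left, with red (375,203), blue (372,241) and yellow (369,279). Two things could be the red card: (375,203), which is white with a red stripe and sits in a dock bay, and (424,299), which is brown and lies loose on the bench. The dock one fits. I'll fit the poses from depth.

```bash
cat > h.py <<'E'
import numpy as np, cv2
from scipy.spatial.transform import Rotation as Ro
from station import ctrl
def cloud(name,d,prm,obs=None):
    f=210/np.tan(np.radians(prm["vertical_fov"]/2)); v,u=np.mgrid[:420,:560]
    P=np.stack([(u-prm["cx"])/f*d,(v-prm["cy"])/f*d,d],-1)
    if name=="wrist":
        M=prm["mount"]; P=P@M[:3,:3].T+M[:3,3]
        return P@Ro.from_euler("xyz",obs["eef_rot"]).as_matrix().T+obs["ee_pos"]
    T=prm["camera_from_world"]; return (P-T[:3,3])@T[:3,:3]
def snap(name,tag):
    o=ctrl.get_obs(); p,d=ctrl.camera(name); cv2.imwrite(f"pics/{tag}.png",p[:,:,::-1])
    X=cloud(name,d,ctrl.camera_params(name),o); np.savez(f"pics/{tag}.npz",p=p,d=d,X=X); return p,d,X
def Rtool(xdir,zdir):
    z=np.array(zdir,float);z/=np.linalg.norm(z);x=np.array(xdir,float);x-=z*(x@z);x/=np.linalg.norm(x)
    return np.stack([x,np.cross(z,x),z],1)
def rows(wps,claw,start=None,vmax=5.0,wmax=0.17):
    """wps: list of (pos,R[,claw]); prints rounded rows, straight lines"""
    if start is None:
        o=ctrl.get_obs();p,R=o["ee_pos"].copy(),Ro.from_euler("xyz",o["eef_rot"]).as_matrix()
    else: p,R=start
    out=[]
    for w in wps:
        tp,tR=np.array(w[0],float),w[1]; c=w[2] if len(w)>2 else claw; v=w[3] if len(w)>3 else vmax
        rv=Ro.from_matrix(R.T@tR).as_rotvec(); n=max(1,int(np.ceil(max(np.linalg.norm(tp-p)*100/v,np.linalg.norm(rv)/wmax))))
        for k in range(n):
            r=np.round(Ro.from_matrix(R.T@tR).as_rotvec()/(n-k),3); t=np.round(R.T@(tp-p)*100/(n-k),2)
            out.append([*t,*r,c]); p=p+R@t/100; R=R@Ro.from_rotvec(r).as_matrix()
    print(len(out)); 
    for r in out: print(",".join(f"{x+0:g}" for x in r)+",")
    return p,R
E
python3 - <<'E'
from h import *
z=np.load("pics/top0.npz");X=cloud("top",z["d"],ctrl.camera_params("top"))
print("bench z",np.median(X[300:340,100:250,2]))
for n,(a,b,c,d),h in(("tray",(170,310,180,255),.006),("dock",(318,400,165,312),.012)):
    Q=X[c:d,a:b].reshape(-1,3);Q=Q[(Q[:,2]>h)&(Q[:,2]<.2)]
    r=cv2.minAreaRect((Q[:,:2]*1000).astype(np.float32));print(n,r,Q[:,2].max(),len(Q))
for n,(u,v) in dict(red=(375,203),blue=(372,241),yellow=(369,279),green=(210,217),tab=(278,215),foot=(226,217)).items():
    print(n,X[v-1:v+2,u-1:u+2].reshape(-1,3).mean(0).round(4))
E
```

```text
bench z -0.000878745019092936
tray ((556.9801025390625, 116.28799438476562), (187.90762329101562, 353.6261291503906), 1.6683481931686401) 0.06169424367614891 4848
dock ((501.9136657714844, -195.3218994140625), (140.1687469482422, 297.9681701660156), 85.35460662841797) 0.10832491388947925 6351
red [ 0.5936 -0.227   0.0745]
blue [ 0.4979 -0.2197  0.0739]
yellow [ 0.4041 -0.2122  0.0758]
green [0.5512 0.1897 0.0355]
tab [0.5586 0.0154 0.0564]
foot [0.5552 0.1507 0.015 ]
```

```bash
python3 - <<'E'
from h import *
a=np.radians(-4.6); c,s=np.cos(a),np.sin(a)
R1=Rtool([c,s,0],[0,0,-1])
S=rows([([.53,.15,.24],R1)],1)
dx=np.array([-s,c,0]); n=-np.sin(np.radians(42))*dx+np.array([0,0,np.cos(np.radians(42))])
R2=Rtool([c,s,0],-n); print("then dock")
pc=np.array([.500,-.2195,.0638])
rows([(pc+.10*n,R2)],1,S)
E
```

```text
11
-2.33,4.24,-0.31,0,0,0.124,1,
-1.79,4.49,-0.31,0,0,0.124,1,
-1.22,4.68,-0.31,0,0,0.124,1,
-0.63,4.79,-0.32,0,0,0.124,1,
-0.03,4.83,-0.31,0,0,0.124,1,
0.57,4.8,-0.32,0,0,0.124,1,
1.15,4.69,-0.31,0,0,0.124,1,
1.73,4.52,-0.32,0,0,0.124,1,
2.27,4.27,-0.31,0,0,0.124,1,
2.78,3.95,-0.32,0,0,0.124,1,
3.25,3.58,-0.31,0,0,0.124,1,
then dock
9
0,4.86,1.13,0.081,0,0,1,
-0.01,4.94,0.73,0.082,0,0,1,
0,4.98,0.33,0.081,0,0,1,
-0.01,4.99,-0.08,0.082,0,0,1,
0,4.97,-0.48,0.081,0,0,1,
-0.01,4.91,-0.89,0.082,0,0,1,
0,4.83,-1.28,0.081,0,0,1,
-0.01,4.7,-1.67,0.082,0,0,1,
0,4.56,-2.05,0.081,0,0,1,
```

```bash
python3 -m inch '[-2.3,4.2,-0.3,0,0,0.124,1,-1.8,4.5,-0.3,0,0,0.124,1,-1.2,4.7,-0.3,0,0,0.124,1,-0.6,4.8,-0.3,0,0,0.124,1,0,4.8,-0.3,0,0,0.124,1,0.6,4.8,-0.3,0,0,0.124,1,1.2,4.7,-0.3,0,0,0.124,1,1.7,4.5,-0.3,0,0,0.124,1,2.3,4.3,-0.3,0,0,0.124,1,2.8,4,-0.3,0,0,0.124,1,3.2,3.6,-0.3,0,0,0.124,1,0,0,0,0,0,0,1,0,0,0,0,0,0,1]' && python3 - <<'E'
from h import *
p,d,X=snap("wrist","w_tray"); cv2.imwrite("pics/w_tray.png",p[:,:,::-1])
for l in("tray","card_green","card_green_foot","follower_face","follower_grip"):
    for x in ctrl.place_of("wrist",l)[:2]:
        u,v=np.round(x['centre']).astype(int);print(l,(u,v),round(x['score'],2),X[v-1:v+2,u-1:u+2].reshape(-1,3).mean(0).round(4))
E
```

```text
time_s: 2.62
ee_pos: [0.5305, 0.1507, 0.2383]
eef_rot: [-3.142, 0.0, -0.079]
force: [-0.1, 0.1, -0.0]
grip_width: 0.0938
tray (np.int64(298), np.int64(201)) 0.96 [0.5536 0.1241 0.0127]
card_green (np.int64(293), np.int64(142)) 0.68 [0.5498 0.2036 0.0807]
card_green_foot (np.int64(294), np.int64(179)) 0.81 [0.5501 0.1544 0.022 ]
follower_face (np.int64(310), np.int64(272)) 0.76 [0.5635 0.0246 0.0128]
follower_grip (np.int64(316), np.int64(293)) 0.91 [0.5665 0.0191 0.0578]
```

View pics/w_tray.png

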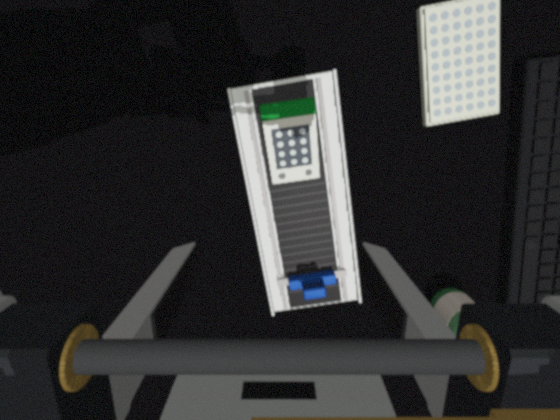

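```bash
python3 - <<'E'
from h import *
z=np.load("pics/w_tray.npz");p,X=z["p"],z["X"]
def rays(name,u,v,h,obs):
    prm=ctrl.camera_params(name);f=210/np.tan(np.radians(prm["vertical_fov"]/2))
    D=np.stack([(u-prm["cx"])/f,(v-prm["cy"])/f,np.ones_like(u)],-1)
    if name=="wrist":
        M=prm["mount"];R=Ro.from_euler("xyz",obs["eef_rot"]).as_matrix();D=D@M[:3,:3].T@R.T;C=R@M[:3,3]+obs["ee_pos"]
    else:
        T=prm["camera_from_world"];D=D@T[:3,:3];C=-T[:3,:3].T@T[:3,3]
    return C+D*((h-C[2])/D[...,2:])
o=ctrl.get_obs()
for name,tag,(a,b,c,d) in(("wrist","w_tray",(215,375,55,325)),("top","top0",(170,310,180,255))):
    p=np.load(f"pics/{tag}.npz")["p"]
    m=np.zeros((420,560),np.uint8);m[c:d,a:b]=(p[c:d,a:b].min(-1)>90)
    n,L,S,_=cv2.connectedComponentsWithStats(m)
    ks=[k for k in range(1,n) if S[k,4]>60];v,u=np.nonzero(np.isin(L,ks))
    Q=rays(name,u.astype(float),v.astype(float),.016,o)[:,:2]*1000
    print(name,cv2.minAreaRect(Q.astype(np.float32)))
# stripe/green and follower by colour on wrist, with depth heights
p=z["p"].astype(int);r,g,b=p[...,0],p[...,1],p[...,2]
m=(g>r+40)&(g>b+30);m[:,:230]=0;m[:,350:]=0;m[200:]=0;v,u=np.nonzero(m);Q=X[v,u]
print("green stripe",Q.mean(0).round(4),len(u)); rr=cv2.minAreaRect((Q[:,:2]*1000).astype(np.float32));print(rr)
m=(b>r+50)&(b>g+30);m[:,:270]=0;m[:,360:]=0;m[:250]=0;m[305:]=0;v,u=np.nonzero(m);Q=X[v,u]
for lo,hi in((.022,.034),(.045,.07)):
    q=Q[(Q[:,2]>lo)&(Q[:,2]<hi)];print("blue",lo,len(q),np.median(q,0).round(4),cv2.minAreaRect((q[:,:2]*1000).astype(np.float32)))
# height profile along tray axis
for v in range(90,315,12):
    u=int(288+ (v-90)*0.12);print(v,X[v-1:v+2,u-1:u+2].reshape(-1,3).mean(0).round(4),end=" ")
E
```

```text
wrist ((567.3699951171875, 120.61477661132812), (150.26605224609375, 303.3425598144531), 5.029141902923584)
top ((553.8811645507812, 117.59317016601562), (127.11799621582031, 301.68768310546875), 4.950060844421387)
green stripe [0.5469 0.236  0.051 ] 856
((547.0825805664062, 236.35108947753906), (58.10374069213867, 17.535554885864258), 3.521538734436035)
blue 0.022 386 [0.5641 0.0219 0.0288] ((564.2919311523438, 17.934368133544922), (61.850093841552734, 14.412508964538574), 5.642243385314941)
blue 0.045 281 [0.5641 0.0202 0.0572] ((564.3553466796875, 18.143768310546875), (27.69454002380371, 13.926177978515625), 4.961350440979004)
90 [0.5504 0.2567 0.0128] 102 [0.5494 0.2425 0.0505] 114 [0.5496 0.2303 0.0497] 126 [0.5511 0.2175 0.0444] 138 [0.5515 0.2043 0.0398] 150 [0.5531 0.1904 0.0349] 162 [0.5536 0.1759 0.0296] 174 [0.5553 0.1605 0.0237] 186 [0.5539 0.1534 0.0578] 198 [0.5564 0.1278 0.0126] 210 [0.5579 0.1121 0.0131] 222 [0.5583 0.0959 0.0129] 234 [0.5599 0.0793 0.0128] 246 [0.5602 0.0626 0.0131] 258 [0.562  0.0451 0.0125] 270 [0.5623 0.0278 0.0132] 282 [0.5624 0.0241 0.0391] 294 [0.5615 0.0181 0.0579] 306 [ 0.5656 -0.0335  0.0036]
```

The wrist picture shows the tray from (228,88)–(337,70) down to (272,314)–(360,301), the green stripe at (288,107) and the follower at (313,285). The fit gives a tray yaw of about 95°, the green foot near (0.554, 0.155), and the follower centre at (0.564, 0.018). Next I'll look at the dock in the grasp attitude.

```bash
python3 -m inch '[0,4.9,1.1,0.081,0,0,1,0,4.9,0.7,0.082,0,0,1,0,5,0.3,0.081,0,0,1,0,5,-0.1,0.082,0,0,1,0,5,-0.5,0.081,0,0,1,0,4.9,-0.9,0.082,0,0,1,0,4.8,-1.3,0.081,0,0,1,0,4.7,-1.7,0.082,0,0,1,0,4.6,-2,0.081,0,0,1,0,0,0,0,0,0,1,0,0,0,0,0,0,1]' && python3 - <<'E'
from h import *
print(ctrl.get_obs()["qpos"].round(3))
p,d,X=snap("wrist","w_dock")
for l in("card_blue","card_yellow","card_red","card_blue_foot"):
    for x in ctrl.place_of("wrist",l)[:2]:
        u,v=np.round(x['centre']).astype(int);print(l,(u,v),round(x['score'],2),X[v-1:v+2,u-1:u+2].reshape(-1,3).mean(0).round(4))
# green card rect from tray view
X=np.load("pics/w_tray.npz")["X"]
Q=X[70:195,250:335].reshape(-1,3);Q=Q[(Q[:,2]>.018)&(Q[:,2]<.056)&(Q[:,1]>.135)]
for i in range(5):
    A=np.c_[Q[:,:2],np.ones(len(Q))];k=np.linalg.lstsq(A,Q[:,2],rcond=None)[0];e=np.abs(A@k-Q[:,2]);Q=Q[e<max(.003,2*np.median(e))]
nn=np.array([-k[0],-k[1],1]);nn/=np.linalg.norm(nn);print("green normal",nn,"tilt",np.degrees(np.arccos(nn[2])),"dir",np.degrees(np.arctan2(k[0],k[1])),len(Q))
r=cv2.minAreaRect((Q[:,:2]*1000).astype(np.float32));print(r)
E
```

```text
time_s: 4.3
ee_pos: [0.496, -0.286, 0.1379]
eef_rot: [-2.409, -0.0, -0.08]
force: [-0.1, -0.6, -0.1]
grip_width: 0.0939
[-0.824  0.694  1.268  0.52   1.707 -0.814]
card_blue (np.int64(278), np.int64(207)) 0.75 [ 0.5014 -0.221   0.0746]
card_yellow (np.int64(168), np.int64(213)) 0.79 [ 0.4082 -0.2175  0.0709]
card_red (np.int64(120), np.int64(414)) 0.86 [ 0.4429 -0.3524  0.2073]
card_red (np.int64(387), np.int64(209)) 0.67 [ 0.5929 -0.2296  0.0735]
card_blue_foot (np.int64(277), np.int64(259)) 0.83 [ 0.4977 -0.2559  0.0415]
green normal [ 0.02858758 -0.33975375  0.94007986] tilt 19.935028311875975 dir -4.809654854128023 4090
((549.6376953125, 197.12037658691406), (58.37006378173828, 92.06624603271484), 3.5343220233917236)
```

View pics/w_dock.png

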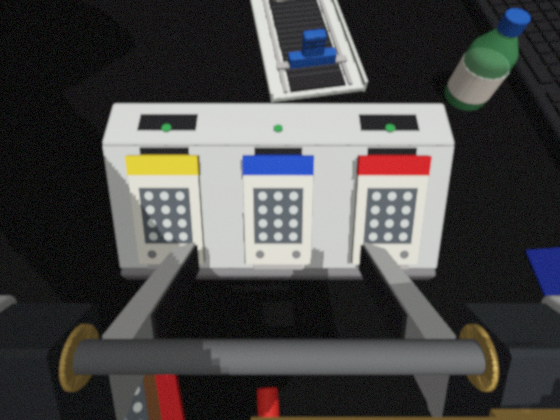

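Picture shows yellow (163,210), blue (278,210) and red (393,210) in the dock bays. The brown look-alike is outside the dock at (150,400), so the red-striped white card in the bay is the right one. Now a precise fit of the three.

```bash
python3 - <<'E'
from h import *
z=np.load("pics/w_dock.npz");X=z["X"];p=z["p"].astype(int)
Q=X[155:235,130:430].reshape(-1,3)
# dock face plane from gaps
G=np.r_[X[180:250,208:238].reshape(-1,3),X[180:240,320:350].reshape(-1,3)]
A=np.c_[G[:,:2],np.ones(len(G))];k=np.linalg.lstsq(A,G[:,2],rcond=None)[0]
n=np.array([-k[0],-k[1],1]);n/=np.linalg.norm(n);az=np.degrees(np.arctan2(k[0],k[1]));print("tilt",np.degrees(np.arccos(n[2])),"dir",az)
g0=G.mean(0);s=np.array([k[0],k[1],k[0]**2+k[1]**2]);s/=np.linalg.norm(s);t=np.cross(s,n) # up-slope, lateral
print("t",t.round(3),"s",s.round(3),"n",n.round(3))
for nm,(a,b) in dict(yellow=(118,212),blue=(234,322),red=(345,440)).items():
    Q=X[140:270,a:b].reshape(-1,3);h=(Q-g0)@n;Q=Q[(h>.007)&(h<.018)];h=(Q-g0)@n
    uv=np.c_[(Q-g0)@t,(Q-g0)@s]*1000
    lat=np.percentile(uv[:,0],[1,99]);sl=np.percentile(uv[:,1],[.5,99.5]);hm=np.median(h)
    r=cv2.minAreaRect(uv.astype(np.float32))
    cu=g0+t*lat.mean()/1000+s*(sl[1]-48)/1000+n*(hm-.008)
    print(nm,"h",hm.round(4),"lat",lat.round(1),"slope",sl.round(1),r[1:],"underside centre",cu.round(4))
E
```

```text
tilt 4.112823451640873 dir 31.987831677083598
t [ 0.848 -0.53   0.   ] s [0.528 0.846 0.072] n [-0.038 -0.061  0.997]
yellow h 0.0126 lat [-126.4  -53.1] slope [-65.3  -6.7] ((83.99403381347656, 37.025718688964844), 29.804651260375977) underside centre [ 0.3928 -0.2182  0.0609]
blue h 0.0126 lat [-38.4  29.9] slope [-18.4  40.4] ((77.21392059326172, 38.13753890991211), 31.445526123046875) underside centre [ 0.4902 -0.2237  0.0644]
red h 0.0126 lat [ 44.8 116.9] slope [28.7 90.3] ((81.88047790527344, 38.21798324584961), 30.887727737426758) underside centre [ 0.5888 -0.2265  0.0679]
```

```bash
cat > fit.py <<'E'
from h import *
z=np.load("pics/w_dock.npz");X=z["X"]
def plane(Q):
    for i in range(12):
        c=np.median(Q,0) if i==0 else Q.mean(0);_,_,V=np.linalg.svd(Q-c,full_matrices=False);n=V[2]*np.sign(V[2][2]);e=np.abs((Q-c)@n)
        Q=Q[e<max(.0015,np.percentile(e,92 if i<6 else 98))]
    return n,c,len(Q)
print("nan/0",(z["d"][150:250,130:430]==0).mean())
a=np.radians(-4.6);t=np.array([np.cos(a),np.sin(a),0]);dx=np.array([-t[1],t[0],0])
n=-np.sin(np.radians(42))*dx+[0,0,np.cos(np.radians(42))];s=np.cross(n,t)
for nm,(a,b) in dict(yellow=(128,198),blue=(244,312),red=(360,428),gapL=(208,238),gapR=(322,350)).items():
    Q=X[160:235,a:b].reshape(-1,3)
    Q=Q[np.abs(Q@n-np.median(Q@n))<.004]
    N,c,m=plane(Q);print(nm,"n.h",round(np.median(Q@n),4),"tilt",np.degrees(np.arccos(N[2])).round(2),"dir",np.degrees(np.arctan2(-N[0],-N[1])).round(2),m)
for nm,(a,b) in dict(yellow=(105,212),blue=(230,325),red=(345,445)).items():
    H=X@n;h0=np.median(H[160:235,(a+b)//2-30:(a+b)//2+30])
    # lateral edges per row from upper rows; upper edge per column
    L=[];
    for v in range(165,235,3):
        ok=np.nonzero(np.abs(H[v,a:b]-h0)<.004)[0]+a
        if len(ok)>40:L.append(((X[v,ok]@t).min(),(X[v,ok]@t).max(),np.median(X[v]@s)))
    L=np.array(L);w=L[:,1]-L[:,0];g=np.abs(w-.058)<.004
    c=(L[g,0]+L[g,1])/2;yaw=np.degrees(np.polyfit(L[g,2],c,1)[0]) if g.sum()>4 else None
    p=z["p"].astype(int);
    U=[]
    for u in range((a+b)//2-22,(a+b)//2+22,3):
        ok=np.nonzero(np.abs(H[130:270,u]-h0)<.004)[0]+130;U.append(((X[ok,u]@s).max(),(X[ok,u]@s).min()))
    U=np.array(U);cu=t*np.median(c)+s*(np.median(U[:,0])-.048)+n*(h0-.008)
    print(nm,"w",np.median(w),g.sum(),"yaw",yaw,"len",np.median(U[:,0]-U[:,1]),"uc",cu.round(4))
E
python3 fit.py
```

```text
nan/0 0.004233333333333334
yellow n.h 0.1753 tilt 41.88 dir 4.8 4852
blue n.h 0.1753 tilt 41.88 dir 4.69 4842
red n.h 0.1754 tilt 41.89 dir 4.45 4715
gapL n.h 0.1631 tilt 41.98 dir 4.71 2172
gapR n.h 0.1631 tilt 41.9 dir 4.64 2024
yellow w 0.057451653557605425 24 yaw -0.1551237544420303 len 0.09406103849154707 uc [ 0.4068 -0.2117  0.0645]
blue w 0.05726566533822178 24 yaw 0.04826513338340072 len 0.10125015756119624 uc [ 0.5011 -0.2194  0.0645]
red w 0.057458550278149834 24 yaw 0.04013084014066705 len 0.0902987962004701 uc [ 0.5955 -0.2271  0.0645]
```

```bash
cat > plan.py <<'E'
from h import *
def frame(yaw,tilt):  # returns tool R, up-slope s, normal n
    y,a=np.radians(yaw),np.radians(tilt);t=np.array([np.cos(y),-np.sin(y),0]);dx=np.array([np.sin(y),np.cos(y),0])
    n=-np.sin(a)*dx+[0,0,np.cos(a)];s=np.cos(a)*dx+[0,0,np.sin(a)];return Rtool(t,-n),s,n
SG,DEEP=.002,.001   # grip point: up-slope of card centre, tip beyond underside
RD,sd,nd=frame(4.6,42)
UC=dict(blue=[.5011,-.2194,.0638],yellow=[.4068,-.2117,.0638],red=[.5955,-.2271,.0638])
def grasp(c): return np.array(UC[c])+SG*sd-DEEP*nd
YT,TT=4.3,22
RT,st,nt=frame(YT,TT)
def place(foot,dz=0): return np.array([foot[0],foot[1],.012+dz])+(.048+SG)*st-DEEP*nt
E
python3 - <<'E'
from plan import *
g=grasp("blue")
print("descend");S=rows([(g+.02*nd,RD,.8,3),(g,RD,.8,1)],.8)
print(g,place((.5536,.130)))
print("lift+transit")
f=(.5534,.130)
S=rows([(g+.08*nd,RD,0,2.5),([.53,-.12,.21],frame(4.5,32)[0],0,4),(place(f,.05),RT,0,4)],0,S)
print("lower");S=rows([(place(f,.006),RT,0,1.5),(place(f,.001),RT,0,.25)],0,S)
E
```

```text
descend
6
-0.01,-0.04,2.7,0,0,0.001,0.8,
-0.02,-0.05,2.71,0.001,0,0.001,0.8,
-0.01,-0.04,2.7,0,0,0,0.8,
0,0,0.67,0,0,0,0.8,
0,0,0.67,0,0,0,0.8,
0,0,0.66,0,0,0,0.8,
[ 0.50127286 -0.21725152  0.06439512] [0.55710404 0.17660225 0.02980315]
lift+transit
18
0,0,-2,0,0,0,0,
0,0,-2,0,0,0,0,
0,0,-2,0,0,0,0,
-0.01,0,-2,0,0,0,0,
0.42,-3.42,0.76,-0.035,0,0,0,
0.42,-3.45,0.64,-0.035,0,0,0,
0.42,-3.47,0.52,-0.035,0,0,0,
0.42,-3.48,0.41,-0.035,0,-0.001,0,
0.41,-3.5,0.28,-0.034,-0.001,0,0,
0.04,-2.04,2.98,-0.019,0,0,0,
0.04,-2.09,2.94,-0.019,0,0,0,
0.04,-2.15,2.9,-0.02,0,0,0,
0.04,-2.21,2.86,-0.019,0,-0.001,0,
0.04,-2.26,2.81,-0.02,0,0,0,
0.04,-2.32,2.77,-0.019,0,-0.001,0,
0.05,-2.37,2.73,-0.02,0,0,0,
0.05,-2.43,2.68,-0.019,-0.001,-0.001,0,
0.05,-2.47,2.63,-0.02,0,0,0,
lower
5
0,0.55,1.36,0,0,0,0,
0,0.55,1.36,0,0,0,0,
0,0.55,1.36,0,0,0,0,
0,0.09,0.23,0,0,0,0,
0,0.09,0.23,0,0,0,0,
```

```bash
sed -i 's/YT,TT=4.3,22/YT,TT=-4.4,22/' plan.py; python3 -m inch '[0,0,2.7,0,0,0,0.8,0,-0.1,2.7,0,0,0,0.8,0,0,2.7,0,0,0,0.8,0,0,0.7,0,0,0,0.8,0,0,0.7,0,0,0,0.8,0,0,0.6,0,0,0,0.8,0,0,0,0,0,0,0.8]' 20 && python3 -m inch '[0,0,0,0,0,0,0,0,0,0,0,0,0,0,0,0,0,0,0,0,0,0,0,0,0,0,0,0,0,0,0,0,0,0,0]' 20; python3 - <<'E'
from plan import *
o=ctrl.get_obs();print(o["ee_pos"]-grasp("blue"),o["grip_width"],o["qpos"].round(2))
g=o["ee_pos"];f=(.5543,.130)
S=rows([(g+.08*nd,RD,0,2.5),([.53,-.12,.21],frame(0,32)[0],0,4),(place(f,.05),RT,0,4)],0)
E
```

```text
time_s: 5.42
ee_pos: [0.5013, -0.2184, 0.0635]
eef_rot: [-2.409, -0.0, -0.08]
force: [0.6, -0.5, 0.6]
grip_width: 0.0748
time_s: 6.05
ee_pos: [0.5013, -0.2186, 0.0636]
eef_rot: [-2.409, -0.0, -0.08]
force: [-0.8, -3.4, 3.2]
grip_width: 0.0578
[ 2.87026062e-05 -1.39579170e-03 -7.99098497e-04] 0.057817556812418826 [-0.74  0.71  1.44  0.56  1.51 -0.85]
18
0,0,-2,0,0,0,0,
0,0,-2,0,0,0,0,
0,0,-2,0,0,0,0,
0,0,-2,0,0,0,0,
0.42,-3.45,0.77,-0.035,-0.01,-0.013,0,
0.47,-3.47,0.64,-0.035,-0.01,-0.013,0,
0.52,-3.49,0.52,-0.035,-0.01,-0.013,0,
0.56,-3.5,0.39,-0.034,-0.009,-0.012,0,
0.61,-3.5,0.26,-0.035,-0.01,-0.013,0,
0.23,-2.03,2.97,-0.019,-0.004,-0.008,0,
0.26,-2.08,2.93,-0.019,-0.004,-0.008,0,
0.29,-2.14,2.89,-0.019,-0.004,-0.007,0,
0.32,-2.19,2.85,-0.02,-0.004,-0.008,0,
0.34,-2.24,2.81,-0.019,-0.004,-0.007,0,
0.37,-2.29,2.76,-0.02,-0.004,-0.008,0,
0.4,-2.34,2.71,-0.019,-0.004,-0.007,0,
0.43,-2.39,2.67,-0.02,-0.003,-0.008,0,
0.46,-2.45,2.62,-0.019,-0.004,-0.007,0,
```

```bash
python3 -m inch '[0,0,-2,0,0,0,0,0,0,-2,0,0,0,0,0,0,-2,0,0,0,0,0,0,-2,0,0,0,0,0.4,-3.45,0.8,-0.035,-0.01,-0.013,0,0.5,-3.5,0.6,-0.035,-0.01,-0.013,0,0.5,-3.5,0.5,-0.035,-0.01,-0.013,0,0.6,-3.5,0.4,-0.034,-0.009,-0.012,0,0.6,-3.5,0.3,-0.035,-0.01,-0.013,0,0.2,-2,3,-0.019,-0.004,-0.008,0,0.3,-2.1,2.9,-0.019,-0.004,-0.008,0,0.3,-2.1,2.9,-0.019,-0.004,-0.007,0,0.3,-2.2,2.8,-0.02,-0.004,-0.008,0,0.3,-2.2,2.8,-0.019,-0.004,-0.007,0,0.4,-2.3,2.8,-0.02,-0.004,-0.008,0,0.4,-2.3,2.7,-0.019,-0.004,-0.007,0,0.4,-2.4,2.7,-0.02,-0.003,-0.008,0,0.5,-2.5,2.6,-0.019,-0.004,-0.007,0,0,0,0,0,0,0,0]' && python3 - <<'E'
from plan import *
import plan; plan.SG=.0004
f=(.5543,.130);o=ctrl.get_obs();print(place(f,.05)-o["ee_pos"],o["force"])
p,d,X=snap("wrist","w_b1")
S=rows([(place(f,.006),RT,0,1.5),(place(f,.001),RT,0,.3)],0)
E
```

```text
time_s: 8.43
ee_pos: [0.5498, 0.1788, 0.0785]
eef_rot: [-2.757, 0.003, 0.08]
force: [-0.2, -0.6, -0.4]
grip_width: 0.0574
[ 0.0010041  -0.00367009  0.00070066] [-0.21927298 -0.5581218  -0.44211502]
5
0.01,0.63,1.33,0,0.001,0,0,
0.02,0.63,1.32,-0.001,0.001,0.001,0,
0.01,0.62,1.33,0,0,0,0,
0,0.09,0.23,0,0,0,0,
0,0.1,0.23,0,0,0,0,
```

View pics/w_b1.png

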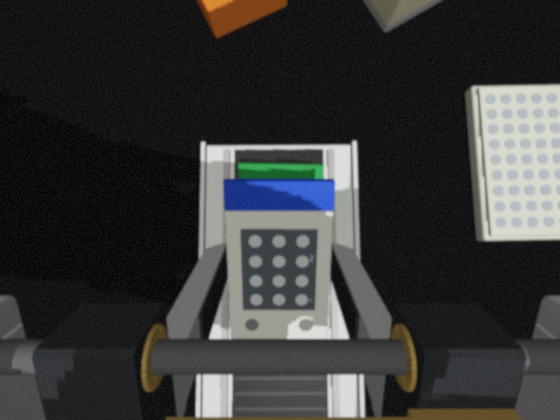

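The blue card is in the jaws with its stripe at (279,195), centred over the green stripe at (280,171). Lowering.

```bash
python3 -m inch '[0,0.6,1.3,0,0.001,0,0,0,0.6,1.3,0,0,0,0,0,0.6,1.3,0,0,0,0,0,0.1,0.3,0,0,0,0,0,0.1,0.25,0,0,0,0,0,0,0,0,0,0,0,0,0,0,0,0,0,0]' && python3 - <<'E'
from plan import *
import plan; plan.SG=.0004
f=(.5543,.130);o=ctrl.get_obs();print(place(f,0)-o["ee_pos"],RT.T@(place(f,0)-o["ee_pos"])*100,o["force"])
E
```

```text
time_s: 9.35
ee_pos: [0.5511, 0.1751, 0.0312]
eef_rot: [-2.757, -0.001, 0.077]
force: [-0.2, 0.6, -1.0]
grip_width: 0.0576
[-3.02314599e-04  3.82922701e-05 -2.00766417e-03] [-0.02984859  0.06951805  0.18844644] [-0.18069318  0.63236471 -1.00340438]
```

```bash
python3 -m inch '[0,0.04,0.09,0,0,0,0,0,0,0,0,0,0,0]'; python3 -m inch '[0,0.03,0.07,0,0,0,0,0,0,0,0,0,0,0]'
```

```text
time_s: 9.6
ee_pos: [0.551, 0.175, 0.0299]
eef_rot: [-2.757, -0.0, 0.077]
force: [0.4, -0.3, -0.8]
grip_width: 0.0576
time_s: 9.85
ee_pos: [0.551, 0.175, 0.0292]
eef_rot: [-2.757, -0.0, 0.077]
force: [-0.1, -0.7, -0.5]
grip_width: 0.058
```

```bash
python3 -m inch '[0,0.03,0.07,0,0,0,0,0,0,0,0,0,0,0]'; python3 -m inch '[0,0.03,0.07,0,0,0,0,0,0,0,0,0,0,0]'
```

```text
time_s: 10.1
ee_pos: [0.5511, 0.1751, 0.0287]
eef_rot: [-2.756, -0.0, 0.077]
force: [-1.4, 1.2, 4.2]
grip_width: 0.0579
time_s: 10.35
ee_pos: [0.5511, 0.1752, 0.0285]
eef_rot: [-2.756, -0.001, 0.077]
force: [-4.5, -0.6, 11.0]
grip_width: 0.0576
```

Contact at z about 0.0287, as predicted. I'll back off slightly and release.

```bash
python3 -m inch '[0,-0.02,-0.06,0,0,0,0,0,0,0,0,0,0,0.64,0,0,0,0,0,0,0.7,0,0,0,0,0,0,0.8,0,0,0,0,0,0,0.8,0,0,-1.5,0,0,0,0.8,0,0,-2.5,0,0,0,0.8,0,0,-3,0,0,0,0.8,0,0,-3,0,0,0,0.8,0,0,0,0,0,0,0.8]' && python3 - <<'E'
from plan import *
p,d,X=snap("wrist","w_b2");np.save("pics/b2obs.npy",ctrl.get_obs()["ee_pos"])
g=grasp("yellow")
print(ctrl.get_obs()["ee_pos"])
rows([([.50,-.10,.21],frame(2,32)[0],.8,5),(g+.08*nd,RD,.8,5),(g+.02*nd,RD,.8,3),(g,RD,.8,1)],.8)
E
```

```text
time_s: 11.6
ee_pos: [0.555, 0.1366, 0.1236]
eef_rot: [-2.757, -0.005, 0.075]
force: [-0.2, -0.7, -0.3]
grip_width: 0.075
[0.55423048 0.13706484 0.12193102]
17
-1.2,3.04,-2.82,0.029,0.008,0.017,0.8,
-1.12,2.97,-2.91,0.029,0.008,0.017,0.8,
-1.05,2.91,-3.01,0.029,0.008,0.016,0.8,
-0.98,2.83,-3.1,0.029,0.008,0.017,0.8,
-0.91,2.76,-3.18,0.029,0.008,0.016,0.8,
-0.83,2.68,-3.27,0.029,0.008,0.017,0.8,
-1.83,3.73,-0.3,0.035,0.006,0.007,0.8,
-1.8,3.73,-0.44,0.035,0.005,0.007,0.8,
-1.78,3.73,-0.58,0.035,0.006,0.007,0.8,
-1.74,3.72,-0.73,0.035,0.005,0.007,0.8,
-1.72,3.7,-0.86,0.034,0.006,0.008,0.8,
0,0,2,0,0,0,0.8,
0,0,2,0,0,0,0.8,
0,0,2,0,0,0,0.8,
0,0,0.67,0,0,0,0.8,
0,0,0.67,0,0,0,0.8,
0,0,0.66,0,0,0,0.8,
```

View pics/w_b2.png

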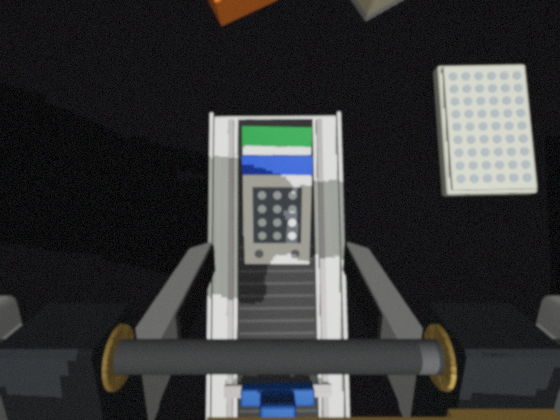

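Green stripe at (277,136), blue stripe at (277,165), parallel and aligned. I'll go and take yellow, and measure the step offline.

```bash
python3 -m inch '[-1.2,3,-2.8,0.029,0.008,0.017,0.8,-1.1,3,-2.9,0.029,0.008,0.017,0.8,-1.1,2.9,-3,0.029,0.008,0.016,0.8,-1,2.8,-3.1,0.029,0.008,0.017,0.8,-0.9,2.8,-3.2,0.029,0.008,0.016,0.8,-0.8,2.7,-3.3,0.029,0.008,0.017,0.8,-1.8,3.7,-0.3,0.035,0.006,0.007,0.8,-1.8,3.7,-0.4,0.035,0.005,0.007,0.8,-1.8,3.7,-0.6,0.035,0.006,0.007,0.8,-1.7,3.7,-0.7,0.035,0.005,0.007,0.8,-1.7,3.7,-0.9,0.034,0.006,0.008,0.8,0,0,0,0,0,0,0.8,0,0,0,0,0,0,0.8]' && python3 - <<'E'
from plan import *
g=grasp("yellow")
print((g+.08*nd-ctrl.get_obs()["ee_pos"]))
rows([(g+.02*nd,RD,.8,3),(g,RD,.8,1)],.8)
z=np.load("pics/w_b2.npz");p=z["p"].astype(int);X=z["X"];r,gg,b=p[...,0],p[...,1],p[...,2]
roi=np.zeros(r.shape,bool);roi[100:185,230:325]=1
for nm,m in(("green",(gg>r+40)&(gg>b+20)),("blue",(b>r+50)&(b>gg+30))):
    v,u=np.nonzero(m&roi);Q=X[v,u];print(nm,np.median(Q,0).round(4),(np.percentile(Q[:,0],[1,99])).round(4),cv2.minAreaRect((Q[:,:2]*1000).astype(np.float32)))
E
```

```text
time_s: 13.28
ee_pos: [0.4033, -0.2614, 0.1233]
eef_rot: [-2.408, 0.002, -0.08]
force: [-0.0, 1.0, -1.1]
grip_width: 0.0751
[-0.00062915 -0.00153169  0.00059124]
5
-0.02,0.04,2.93,0,0.001,-0.001,0.8,
-0.02,0.04,2.92,0,0.001,0,0.8,
0,0,0.67,0,0,0,0.8,
0,0,0.67,0,0,0,0.8,
0,0,0.66,0,0,0,0.8,
green [0.5466 0.2349 0.0504] [0.5127 0.5758] ((548.0923461914062, 201.56289672851562), (66.8904800415039, 112.19305419921875), 3.361891269683838)
blue [0.5496 0.2104 0.0502] [0.5201 0.5781] ((550.008544921875, 187.1275634765625), (66.32599639892578, 83.19134521484375), 4.163143634796143)
```

```bash
python3 -m inch '[0,0,2.9,0,0.001,0,0.8,0,0,2.9,0,0.001,0,0.8,0,0,0.7,0,0,0,0.8,0,0,0.7,0,0,0,0.8,0,0,0.6,0,0,0,0.8,0,0,0,0,0,0,0.8,0,0,0,0,0,0,0,0,0,0,0,0,0,0,0,0,0,0,0,0,0,0,0,0,0,0,0,0,0,0,0,0,0,0,0]' 20; python3 - <<'E'
from plan import *
import plan
o=ctrl.get_obs();e=o["ee_pos"]-grasp("yellow");print(e@sd,e@nd,o["grip_width"],o["force"])
plan.SG=.002+e@sd;plan.DEEP=.001-e@nd;print(plan.SG,plan.DEEP)
f=(.5559,.105);g=o["ee_pos"]
S=rows([(g+.08*nd,RD,0,2.5),([.50,-.12,.21],frame(0,32)[0],0,4),(place(f,.05),RT,0,4)],0)
E
```

```text
time_s: 14.65
ee_pos: [0.4072, -0.2101, 0.0658]
eef_rot: [-2.409, 0.0, -0.081]
force: [-3.2, -3.8, 4.4]
grip_width: 0.0576
0.000526382716696901 0.0013965324543187558 0.05763548385828105 [-3.164602   -3.78602155  4.44759005]
0.0025263827166969012 -0.0003965324543187558
17
0,0,-2,0,0,0,0,
0,0,-2,0,0,0,0,
0,0,-2,0,0,0,0,
0,0,-2,0,0,-0.001,0,
1.71,-3.37,0.76,-0.035,-0.01,-0.013,0,
1.76,-3.38,0.62,-0.035,-0.01,-0.013,0,
1.8,-3.37,0.49,-0.035,-0.01,-0.013,0,
1.85,-3.37,0.35,-0.034,-0.009,-0.012,0,
1.9,-3.35,0.21,-0.035,-0.01,-0.013,0,
0.65,-2.03,3.16,-0.022,-0.004,-0.009,0,
0.69,-2.09,3.12,-0.022,-0.004,-0.009,0,
0.72,-2.15,3.07,-0.022,-0.004,-0.008,0,
0.75,-2.21,3.01,-0.022,-0.005,-0.009,0,
0.78,-2.27,2.96,-0.022,-0.004,-0.008,0,
0.81,-2.33,2.91,-0.021,-0.005,-0.009,0,
0.85,-2.38,2.85,-0.022,-0.004,-0.008,0,
0.87,-2.44,2.8,-0.021,-0.005,-0.009,0,
```

```bash
python3 -m inch '[0,0,-2,0,0,0,0,0,0,-2,0,0,0,0,0,0,-2,0,0,0,0,0,0,-2,0,0,0,0,1.7,-3.4,0.8,-0.035,-0.01,-0.013,0,1.8,-3.4,0.6,-0.035,-0.01,-0.013,0,1.8,-3.4,0.5,-0.035,-0.01,-0.013,0,1.8,-3.4,0.3,-0.034,-0.009,-0.012,0,1.9,-3.3,0.2,-0.035,-0.01,-0.013,0,0.7,-2,3.1,-0.022,-0.004,-0.009,0,0.7,-2.1,3.1,-0.022,-0.004,-0.009,0,0.7,-2.2,3.1,-0.022,-0.004,-0.008,0,0.7,-2.2,3,-0.022,-0.005,-0.009,0,0.8,-2.3,3,-0.022,-0.004,-0.008,0,0.8,-2.3,2.9,-0.021,-0.005,-0.009,0,0.8,-2.4,2.8,-0.022,-0.004,-0.008,0,0.9,-2.4,2.8,-0.021,-0.005,-0.009,0,0,0,0,0,0,0,0,0,0,0,0,0,0,0]' && python3 - <<'E'
from plan import *
import plan; plan.SG=.0025;plan.DEEP=-.0004
f=(.5559,.105);o=ctrl.get_obs();print(place(f,.05)-o["ee_pos"],o["force"],o["grip_width"],place(f))
S=rows([(place(f,.006),RT,0,1.5),(place(f,.001),RT,0,.3)],0)
E
```

```text
time_s: 17.02
ee_pos: [0.5522, 0.1513, 0.0826]
eef_rot: [-2.757, 0.001, 0.077]
force: [-0.3, -0.5, -0.7]
grip_width: 0.0578
[ 0.00015894  0.0002519  -0.0013159 ] [-0.27022131 -0.48989225 -0.7230999 ] 0.05780176295270527 [0.5523193  0.15153539 0.03128851]
6
0.01,0.42,1.05,0,0,0,0,
0,0.42,1.05,0,0,0,0,
0.01,0.42,1.05,0,0,0,0,
0,0.42,1.06,-0.001,0.001,0,0,
0,0.09,0.23,0,0,0,0,
0,0.1,0.23,0,0,0,0,
```

```bash
python3 -m inch '[0,0.4,1.05,0,0,0,0,0,0.4,1.05,0,0,0,0,0,0.4,1.05,0,0,0,0,0,0.4,1.05,0,0,0,0,0,0.1,0.2,0,0,0,0,0,0.1,0.2,0,0,0,0,0,0,0,0,0,0,0,0,0,0,0,0,0,0]'; python3 -m inch '[0,0.03,0.07,0,0,0,0,0,0,0,0,0,0,0]';python3 -m inch '[0,0.03,0.07,0,0,0,0,0,0,0,0,0,0,0]'
```

```text
time_s: 18.02
ee_pos: [0.5523, 0.1521, 0.0335]
eef_rot: [-2.757, 0.0, 0.077]
force: [0.6, -0.2, -0.0]
grip_width: 0.0573
time_s: 18.27
ee_pos: [0.5522, 0.1521, 0.0324]
eef_rot: [-2.757, 0.001, 0.077]
force: [-0.5, -0.2, -0.8]
grip_width: 0.0575
time_s: 18.52
ee_pos: [0.5521, 0.1521, 0.0316]
eef_rot: [-2.757, 0.001, 0.077]
force: [-0.5, 0.6, -0.5]
grip_width: 0.0575
```

```bash
python3 -m inch '[0,0.06,0.04,0,0,0,0,0,0,0,0,0,0,0]';python3 -m inch '[0,0.03,0.05,0,0,0,0,0,0,0,0,0,0,0]';python3 -m inch '[0,0.02,0.04,0,0,0,0,0,0,0,0,0,0,0]'
```

```text
time_s: 18.77
ee_pos: [0.5522, 0.1517, 0.0311]
eef_rot: [-2.757, 0.001, 0.077]
force: [0.3, 0.2, 0.3]
grip_width: 0.0577
time_s: 19.02
ee_pos: [0.5522, 0.1517, 0.0306]
eef_rot: [-2.757, 0.001, 0.077]
force: [-0.6, 1.4, 2.0]
grip_width: 0.0578
time_s: 19.27
ee_pos: [0.5523, 0.1518, 0.0303]
eef_rot: [-2.756, 0.001, 0.077]
force: [-0.5, 2.3, 3.2]
grip_width: 0.0577
```

Gentle contact (3 N). Release, then on to red.

```bash
python3 -m inch '[0,0,-0.03,0,0,0,0,0,0,0,0,0,0,0.64,0,0,0,0,0,0,0.7,0,0,0,0,0,0,0.8,0,0,0,0,0,0,0.8,0,0,-1.5,0,0,0,0.8,0,0,-2.5,0,0,0,0.8,0,0,-3,0,0,0,0.8,0,0,-3,0,0,0,0.8,0,0,0,0,0,0,0.8,0,0,0,0,0,0,0.8]' && python3 - <<'E'
from plan import *
p,d,X=snap("wrist","w_y2");z=p.astype(int);r,gg,b=z[...,0],z[...,1],z[...,2]
roi=np.zeros(r.shape,bool);roi[60:230,220:335]=1
for nm,m in(("green",(gg>r+40)&(gg>b+20)),("blue",(b>r+50)&(b>gg+30)),("yellow",(r>b+70)&(gg>b+50))):
    v,u=np.nonzero(m&roi);Q=X[v,u];print(nm,np.median(u),np.median(v),np.median(Q,0).round(4),np.percentile(Q[:,0],[3,97]).round(4))
g=grasp("red");print(ctrl.get_obs()["ee_pos"])
rows([([.56,-.10,.21],frame(2,32)[0],.8,5),(g+.08*nd,RD,.8,5),(g+.02*nd,RD,.8,3),(g,RD,.8,1)],.8)
E
```

```text
time_s: 20.65
ee_pos: [0.5548, 0.114, 0.1226]
eef_rot: [-2.757, 0.001, 0.077]
force: [-0.3, -0.4, -0.1]
grip_width: 0.0751
green 279.0 109.0 [0.5471 0.2348 0.0505] [0.5193 0.5747]
blue 280.0 138.0 [0.5492 0.2102 0.0503] [0.5211 0.5771]
yellow 279.0 168.0 [0.5507 0.185  0.0497] [0.5227 0.5782]
[0.55469349 0.11417735 0.12226469]
16
-0.23,3.31,-3.23,0.035,0.011,0.02,0.8,
-0.12,3.2,-3.35,0.035,0.01,0.02,0.8,
-0.03,3.08,-3.46,0.035,0.011,0.02,0.8,
0.07,2.95,-3.56,0.034,0.01,0.019,0.8,
0.16,2.83,-3.66,0.035,0.011,0.02,0.8,
0.75,3.92,-0.42,0.035,0.005,0.007,0.8,
0.78,3.89,-0.55,0.035,0.005,0.007,0.8,
0.82,3.87,-0.68,0.035,0.006,0.007,0.8,
0.85,3.83,-0.81,0.035,0.005,0.007,0.8,
0.87,3.8,-0.95,0.034,0.006,0.008,0.8,
0,0,2,0,0,0,0.8,
0,0,2,0,0,0,0.8,
0,0,2,0,0,0,0.8,
0,0,0.67,0,0,0,0.8,
0,0,0.67,0,0,0,0.8,
0,0,0.66,0,0,0,0.8,
```

View pics/w_y2.png

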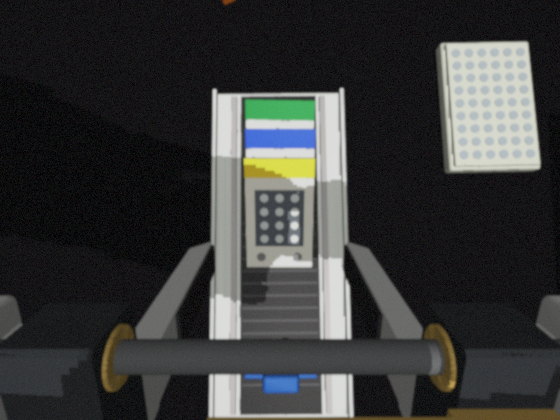

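The stripes sit at rows 109 (green), 138 (blue) and 168 (yellow), all at column 279–280. The steps are 24.7 and 25.3 mm, and the cards are aligned. On to red.

```bash
python3 -m inch '[-0.2,3.3,-3.2,0.035,0.011,0.02,0.8,-0.1,3.2,-3.4,0.035,0.01,0.02,0.8,0,3.1,-3.5,0.035,0.011,0.02,0.8,0,3,-3.6,0.034,0.01,0.019,0.8,0.2,2.8,-3.7,0.035,0.011,0.02,0.8,0.7,3.9,-0.4,0.035,0.005,0.007,0.8,0.8,3.9,-0.5,0.035,0.005,0.007,0.8,0.8,3.9,-0.7,0.035,0.006,0.007,0.8,0.9,3.8,-0.8,0.035,0.005,0.007,0.8,0.9,3.8,-0.9,0.034,0.006,0.008,0.8,0,0,0,0,0,0,0.8,0,0,0,0,0,0,0.8]' && python3 - <<'E'
from plan import *
g=grasp("red")
print((g+.08*nd-ctrl.get_obs()["ee_pos"]))
rows([(g+.02*nd,RD,.8,3),(g,RD,.8,1)],.8)
E
```

```text
time_s: 22.2
ee_pos: [0.5927, -0.2779, 0.1245]
eef_rot: [-2.408, -0.001, -0.08]
force: [0.1, -0.3, 0.9]
grip_width: 0.0752
[-0.00129855 -0.0004156  -0.00069825]
5
-0.04,0.03,2.01,0,0,0,0.8,
-0.04,0.03,2,0,0,0,0.8,
-0.05,0.03,2.01,0,0,0.001,0.8,
0,0,1,0,0,0,0.8,
0,0,1,0,0,0,0.8,
```

```bash
python3 -m inch '[0,0,2,0,0,0,0.8,-0.1,0.1,2,0,0,0,0.8,0,0,2,0,0,0,0.8,0,0,1,0,0,0,0.8,0,0,1,0,0,0,0.8,0,0,0,0,0,0,0.8,0,0,0,0,0,0,0,0,0,0,0,0,0,0,0,0,0,0,0,0,0,0,0,0,0,0,0,0,0,0,0,0,0,0,0]' 20; python3 - <<'E'
from plan import *
import plan
o=ctrl.get_obs();e=o["ee_pos"]-grasp("red");print(e@sd,e@nd,o["grip_width"],o["force"])
plan.SG=.002+e@sd;plan.DEEP=.001-e@nd;print(plan.SG,plan.DEEP)
f=(.5577,.080);g=o["ee_pos"]
S=rows([(g+.08*nd,RD,0,2.5),([.56,-.12,.21],frame(0,32)[0],0,4),(place(f,.05),RT,0,4)],0)
E
```

```text
time_s: 23.58
ee_pos: [0.596, -0.2264, 0.0651]
eef_rot: [-2.409, -0.002, -0.081]
force: [0.0, -3.5, 4.2]
grip_width: 0.0578
-0.000574152424518874 0.001471536892527755 0.05781529319015075 [ 0.0386027  -3.50940752  4.19552496]
0.001425847575481126 -0.0004715368925277549
16
0,0,-2,0,0,0,0,
0,0,-2,0,-0.001,0,0,
0,0,-2,0,0,0,0,
0.01,0,-2,0,-0.001,0.001,0,
-0.89,-3.47,0.83,-0.035,-0.01,-0.013,0,
-0.84,-3.51,0.71,-0.035,-0.009,-0.013,0,
-0.78,-3.54,0.6,-0.035,-0.01,-0.013,0,
-0.73,-3.57,0.48,-0.035,-0.009,-0.013,0,
-0.68,-3.6,0.35,-0.034,-0.01,-0.012,0,
-0.08,-2,3.42,-0.025,-0.005,-0.01,0,
-0.05,-2.08,3.37,-0.025,-0.005,-0.01,0,
-0.01,-2.17,3.32,-0.025,-0.005,-0.01,0,
0.03,-2.25,3.26,-0.025,-0.005,-0.01,0,
0.07,-2.33,3.21,-0.025,-0.005,-0.01,0,
0.11,-2.41,3.15,-0.025,-0.005,-0.009,0,
0.14,-2.48,3.08,-0.024,-0.005,-0.01,0,
```

```bash
python3 -m inch '[0,0,-2,0,0,0,0,0,0,-2,0,0,0,0,0,0,-2,0,0,0,0,0,0,-2,0,0,0,0,-0.9,-3.5,0.8,-0.035,-0.01,-0.013,0,-0.8,-3.5,0.7,-0.035,-0.009,-0.013,0,-0.8,-3.5,0.6,-0.035,-0.01,-0.013,0,-0.7,-3.6,0.5,-0.035,-0.009,-0.013,0,-0.7,-3.6,0.4,-0.034,-0.01,-0.012,0,-0.1,-2,3.3,-0.025,-0.005,-0.01,0,0,-2.1,3.3,-0.025,-0.005,-0.01,0,0,-2.2,3.3,-0.025,-0.005,-0.01,0,0,-2.3,3.2,-0.025,-0.005,-0.01,0,0.1,-2.3,3.2,-0.025,-0.005,-0.01,0,0.1,-2.4,3.2,-0.025,-0.005,-0.009,0,0.1,-2.4,3,-0.024,-0.005,-0.01,0,0,0,0,0,0,0,0,0,0,0,0,0,0,0]' && python3 - <<'E'
from plan import *
import plan; plan.SG=.0014;plan.DEEP=-.0005
f=(.5577,.080);o=ctrl.get_obs();print(place(f,.05)-o["ee_pos"],o["force"],o["grip_width"],place(f))
S=rows([(place(f,.006),RT,0,1.5),(place(f,.001),RT,0,.3)],0)
E
```

```text
time_s: 25.82
ee_pos: [0.5549, 0.1236, 0.084]
eef_rot: [-2.757, -0.002, 0.076]
force: [0.4, -0.1, -1.1]
grip_width: 0.0578
[-0.00070831  0.00188431 -0.00305509] [ 0.44458511 -0.12823187 -1.08133437] 0.05781233520980605 [0.55420042 0.12548114 0.03096916]
6
-0.02,0.4,1.11,0,-0.001,0,0,
-0.01,0.4,1.11,0,0,0,0,
-0.02,0.39,1.11,0,-0.001,0,0,
-0.01,0.4,1.1,-0.001,0,0,0,
0,0.09,0.23,0,0,0,0,
0,0.09,0.24,0,0,0,0,
```

```bash
python3 -m inch '[0,0.4,1.1,0,0,0,0,0,0.4,1.1,0,0,0,0,-0.06,0.4,1.1,0,0,0,0,0,0.35,1.1,0,0,0,0,0,0.1,0.2,0,0,0,0,0,0.1,0.2,0,0,0,0,0,0,0,0,0,0,0,0,0,0,0,0,0,0]'; python3 -m inch '[0,0.03,0.07,0,0,0,0,0,0,0,0,0,0,0]'
```

```text
time_s: 26.82
ee_pos: [0.5539, 0.1261, 0.0325]
eef_rot: [-2.757, -0.002, 0.077]
force: [-0.0, -0.1, -0.4]
grip_width: 0.058
time_s: 27.08
ee_pos: [0.5537, 0.126, 0.0314]
eef_rot: [-2.757, -0.002, 0.077]
force: [0.3, -0.1, 0.2]
grip_width: 0.058
```

```bash
python3 -m inch '[0.03,0.05,0.04,0,0,0,0,0,0,0,0,0,0,0]';python3 -m inch '[0,0.02,0.05,0,0,0,0,0,0,0,0,0,0,0]'; python3 -m inch '[0,0.01,0.02,0,0,0,0,0,0,0,0,0,0,0]'
```

```text
time_s: 27.32
ee_pos: [0.554, 0.1257, 0.0308]
eef_rot: [-2.757, -0.002, 0.077]
force: [0.1, 0.1, -0.2]
grip_width: 0.0577
time_s: 27.58
ee_pos: [0.554, 0.1258, 0.0304]
eef_rot: [-2.757, -0.002, 0.077]
force: [-0.2, 0.7, 1.6]
grip_width: 0.0576
time_s: 27.82
ee_pos: [0.5541, 0.1258, 0.0302]
eef_rot: [-2.757, -0.002, 0.077]
force: [-0.5, 1.6, 2.1]
grip_width: 0.0581
```

```bash
python3 -m inch '[0,0,-0.03,0,0,0,0,0,0,0,0,0,0,0.64,0,0,0,0,0,0,0.7,0,0,0,0,0,0,0.8,0,0,0,0,0,0,0.8,0,0,-1.5,0,0,0,0.8,0,0,-2.5,0,0,0,0.8,0,0,-3,0,0,0,0.8,0,0,-3,0,0,0,0.8,0,-2,-2,0,0,0,0.8,0,-2,-2,0,0,0,0.8,0,-2,0,0,0,0,0.8,0,0,0,0,0,0,0.8,0,0,0,0,0,0,0.8]' && cat > st.py <<'E'
from plan import *
import sys
def stripes(tag):
    p,d,X=snap("wrist",tag);z=p.astype(int);r,gg,b=z[...,0],z[...,1],z[...,2]
    box=(X[...,0]>.50)&(X[...,0]<.60)&(X[...,1]>.04)&(X[...,1]<.27)&(X[...,2]>.015)
    for nm,m in(("green",(gg>r+40)&(gg>b+20)),("blue",(b>r+50)&(b>gg+30)),("yellow",(r>b+70)&(gg>b+50)),("red",(r>gg+80)&(r>b+80))):
        v,u=np.nonzero(m&box);Q=X[v,u]
        if len(u):print(nm,np.median(u),np.median(v),np.median(Q,0).round(4),np.percentile(Q[:,0],[3,97]).round(4))
    # white/pale profile of the red card's lower end along the centre line
    return p,X
E
python3 - <<'E'
from st import *
p,X=stripes("w_r2");o=ctrl.get_obs();print(o["ee_pos"])
for l in("card_red_foot","follower_face","follower_grip"):
    for x in ctrl.place_of("wrist",l)[:1]:
        u,v=np.round(x['centre']).astype(int);print(l,(u,v),round(x['score'],2),X[v-1:v+2,u-1:u+2].reshape(-1,3).mean(0).round(4))
z=p.astype(int);b=(z[...,2]>z[...,0]+50)&(z[...,2]>z[...,1]+30)&(X[...,1]<.06)&(X[...,1]>-.03)&(X[...,0]>.5)&(X[...,0]<.62)
Q=X[b]
for lo,hi in((.022,.034),(.045,.07)):
    q=Q[(Q[:,2]>lo)&(Q[:,2]<hi)]
    if len(q)>20:print("blue",lo,len(q),cv2.minAreaRect((q[:,:2]*1000).astype(np.float32)))
E
```

```text
time_s: 29.58
ee_pos: [0.5531, 0.1286, 0.1816]
eef_rot: [-2.757, -0.0, 0.077]
force: [-0.6, -0.9, -0.7]
grip_width: 0.0752
green 279.0 147.0 [0.5468 0.2344 0.0507] [0.5203 0.5746]
blue 281.0 171.0 [0.5513 0.2099 0.0503] [0.5224 0.5768]
yellow 281.0 196.0 [0.5527 0.1846 0.0503] [0.5224 0.5938]
red 280.0 219.0 [0.5531 0.1611 0.0497] [0.525  0.5792]
[0.55323156 0.1283935  0.18161351]
card_red_foot (np.int64(282), np.int64(295)) 0.88 [0.5611 0.0841 0.0225]
blue 0.045 203 ((564.6953125, 14.229310989379883), (27.023136138916016, 6.72182559967041), 4.905022621154785)
```

View pics/w_r2.png

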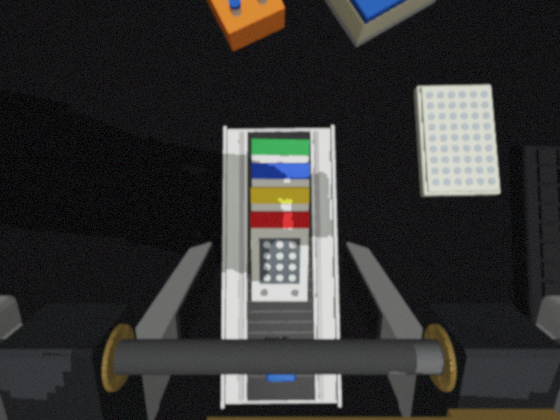

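All four stripes show at column 279–281, rows 147, 171, 196 and 219, evenly stepped. Now the follower.

```bash
python3 - <<'E'
from plan import *
RF=frame(-4.9,0)[0]
S=rows([([.5643,.0182,.12],RF,.5,4),([.5643,.0182,.042],RF,.5,2.5),([.5643,.0182,.036],RF,.5,.6)],.5)
E
```

```text
10
0.06,3.15,0.4,-0.096,-0.001,-0.002,0.5,
0.05,3.09,0.7,-0.096,0,-0.002,0.5,
0.05,3.01,0.99,-0.096,-0.001,-0.003,0.5,
0.04,2.9,1.27,-0.097,0,-0.002,0.5,
0,0,1.95,0,0,0,0.5,
0,0,1.95,0,0,0,0.5,
0,0,1.95,0,0,0,0.5,
0,0,1.95,0,0,0,0.5,
0,0,0.3,0,0,0,0.5,
0,0,0.3,0,0,0,0.5,
```

```bash
python3 -m inch '[0.1,3.1,0.4,-0.096,0,0,0.5,0,3.1,0.7,-0.096,0,0,0.5,0.1,3,1,-0.096,0,0,0.5,0,2.9,1.2,-0.097,0,0,0.5,0,0,0,0,0,0,0.5,0,0,0,0,0,0,0.5]'; python3 - <<'E'
from plan import *
o=ctrl.get_obs();p,d,X=snap("wrist","w_f1")
z=p.astype(int);b=(z[...,2]>z[...,0]+50)&(z[...,2]>z[...,1]+30)&(X[...,1]<.06)&(X[...,1]>-.03)&(X[...,0]>.5)&(X[...,0]<.62)
Q=X[b]
for lo,hi in((.022,.034),(.045,.07)):
    q=Q[(Q[:,2]>lo)&(Q[:,2]<hi)]
    if len(q)>20:print("blue",lo,len(q),cv2.minAreaRect((q[:,:2]*1000).astype(np.float32)))
RF=frame(-4.9,0)[0]
rows([([.5643,.0182,.036],RF,.5,2)],.5)
E
```

```text
time_s: 30.52
ee_pos: [0.5642, 0.0195, 0.1219]
eef_rot: [-3.14, -0.002, 0.076]
force: [-0.1, -0.1, -0.1]
grip_width: 0.0471
blue 0.022 745 ((564.5558471679688, 17.526968002319336), (61.571998596191406, 14.618099212646484), 4.910480499267578)
blue 0.045 686 ((564.3976440429688, 18.114418029785156), (27.85475730895996, 14.553641319274902), 3.759911060333252)
5
-0.01,0.03,1.72,0,0,-0.002,0.5,
0,0.03,1.72,0,-0.001,-0.002,0.5,
0,0.03,1.72,0,0,-0.002,0.5,
-0.01,0.02,1.72,-0.001,-0.001,-0.001,0.5,
0,0.02,1.72,0,0,-0.002,0.5,
```

```bash
python3 -m inch '[0,0,1.7,0,0,0,0.5,0,0.1,1.7,0,0,-0.005,0.5,0,0.05,1.7,0,0,0,0.5,0,0,1.7,0,0,0,0.5,0,0,1.7,0,0,0,0.5,0,0,0,0,0,0,0.5,0,0,0,0,0,0,0,0,0,0,0,0,0,0,0,0,0,0,0,0,0,0,0,0,0,0,0,0]' 12; python3 - <<'E'
from plan import *
o=ctrl.get_obs();print(o["ee_pos"],o["force"],o["grip_width"])
R=Ro.from_euler("xyz",o["eef_rot"]).as_matrix();u=np.array([-.0854,.9963,0])
print("per cm along tray, tool axes:",(R.T@u).round(4))
E
```

```text
time_s: 31.82
ee_pos: [0.5638, 0.0173, 0.0371]
eef_rot: [3.141, -0.0, 0.082]
force: [-6.4, -1.2, 6.7]
grip_width: 0.0279
[0.56375582 0.01733062 0.03705389] [-6.44894125 -1.2060726   6.71809844] 0.027876324686657343
per cm along tray, tool axes: [-3.800e-03 -9.999e-01 -5.000e-04]
```

```bash
python3 -m inch '[0,-0.6,0,0,0,0,0,0,-0.6,0,0,0,0,0,0,-0.6,0,0,0,0,0,0,-0.6,0,0,0,0,0,0,-0.6,0,0,0,0,0,0,-0.6,0,0,0,0,0,0,-0.6,0,0,0,0,0,0,-0.5,0,0,0,0,0,0,0,0,0,0,0,0,0,0,0,0,0,0,0]'; python3 - <<'E'
from st import *
p,X=stripes("w_f2");o=ctrl.get_obs();print(o["ee_pos"],o["force"])
cv2.imwrite("pics/w_f2c.png",cv2.resize(p[150:420,180:380,::-1],None,fx=2.2,fy=2.2,interpolation=cv2.INTER_CUBIC))
# profile along centre line & at 20mm lateral
for du in(-22,0,22):
    print(du,[tuple((X[v,279+du,1:]*1000).round(1)) for v in range(196,330,5)])
E
```

```text
time_s: 33.08
ee_pos: [0.5597, 0.0645, 0.037]
eef_rot: [3.141, 0.0, 0.082]
force: [-8.7, 0.5, 7.1]
grip_width: 0.0279
blue 279.0 258.0 [0.5603 0.0702 0.0521] [0.5334 0.5867]
yellow 278.0 22.0 [0.5506 0.1854 0.05  ] [0.5233 0.5777]
red 278.0 80.0 [0.5527 0.1613 0.0498] [0.5254 0.5795]
[0.5597307  0.06449216 0.03704919] [-9.10142482  1.86212019  7.55671628]
-22 [(np.float64(99.0), np.float64(28.7)), (np.float64(95.3), np.float64(26.0)), (np.float64(92.1), np.float64(25.5)), (np.float64(88.4), np.float64(23.8)), (np.float64(85.2), np.float64(23.6)), (np.float64(81.8), np.float64(23.0)), (np.float64(77.7), np.float64(20.5)), (np.float64(71.4), np.float64(12.4)), (np.float64(71.0), np.float64(20.2)), (np.float64(70.6), np.float64(27.7)), (np.float64(69.9), np.float64(33.9)), (np.float64(70.9), np.float64(43.5)), (np.float64(71.3), np.float64(51.0)), (np.float64(69.9), np.float64(54.4)), (np.float64(69.0), np.float64(58.3)), (np.float64(65.8), np.float64(57.7)), (np.float64(63.0), np.float64(57.9)), (np.float64(60.4), np.float64(58.6)), (np.float64(31.5), np.float64(12.5)), (np.float64(27.
[... 1641 characters left out ...]
np.float64(19.6)), (np.float64(72.9), np.float64(27.9)), (np.float64(70.2), np.float64(29.3)), (np.float64(72.1), np.float64(41.4)), (np.float64(72.5), np.float64(49.3)), (np.float64(72.2), np.float64(55.2)), (np.float64(70.2), np.float64(56.9)), (np.float64(67.8), np.float64(58.0)), (np.float64(64.7), np.float64(57.5)), (np.float64(61.1), np.float64(56.3)), (np.float64(34.4), np.float64(13.2)), (np.float64(30.7), np.float64(13.4)), (np.float64(26.4), np.float64(12.6)), (np.float64(22.5), np.float64(12.7)), (np.float64(18.3), np.float64(12.1)), (np.float64(14.8), np.float64(13.0)), (np.float64(10.6), np.float64(12.7)), (np.float64(6.7), np.float64(12.9)), (np.float64(2.3), np.float64(12.4))]
```

View pics/w_f2c.png

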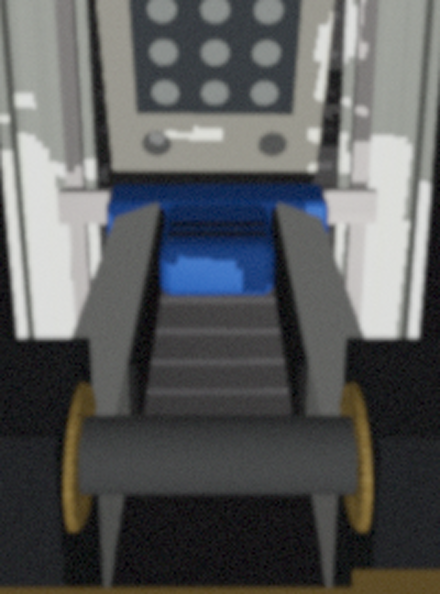

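```bash
cat > gap.py <<'E'
from h import *
import sys
def ray(u,v,h,o):
    prm=ctrl.camera_params("wrist");f=210/np.tan(np.radians(prm["vertical_fov"]/2))
    D=np.array([(u-prm["cx"])/f,(v-prm["cy"])/f,1.]);M=prm["mount"];R=Ro.from_euler("xyz",o["eef_rot"]).as_matrix()
    D=R@M[:3,:3]@D;C=R@M[:3,3]+o["ee_pos"];return C+D*((h-C[2])/D[2])
def gap(p,o):
    for u in(262,270,279,288,296):
        c=p[:,u-2:u+3].astype(float).mean(1);r=c[:,0];w=np.median(r[218:226]);dk=r[226:236].min()
        v0=next(v for v in range(220,240) if r[v]<(w+dk)/2);v0=v0-1+(r[v0-1]-(w+dk)/2)/(r[v0-1]-r[v0])
        bl=c[:,2]-c[:,0];mx=np.max(bl[230:246]);mn=np.min(bl[222:240]);v1=next(v for v in range(226,246) if bl[v]>(mx+mn)/2);v1=v1-1+((mx+mn)/2-bl[v1-1])/(bl[v1]-bl[v1-1])
        a,b=ray(u,v0,.0195,o),ray(u,v1,.012,o);print(u,round(v0,1),round(v1,1),"corner y",a[1].round(4),"face foot y",b[1].round(4),"gap mm",((a-b)[1]*1000).round(1))
    for v in range(222,246):print(v,p[v,277:282].mean(0).astype(int),end=" ")
E
python3 - <<'E'
from gap import *
gap(np.load("pics/w_f2.npz")["p"],ctrl.get_obs())
E
```

```text
262 227.8 233.4 corner y 0.0764 face foot y 0.0699 gap mm 6.5
270 227.9 233.1 corner y 0.0768 face foot y 0.0705 gap mm 6.3
279 227.9 233.1 corner y 0.0772 face foot y 0.071 gap mm 6.2
288 227.9 233.3 corner y 0.0777 face foot y 0.0714 gap mm 6.3
296 228.0 233.2 corner y 0.0781 face foot y 0.0719 gap mm 6.2
222 [154 152 143] 223 [153 152 143] 224 [153 152 142] 225 [152 150 141] 226 [147 145 136] 227 [123 122 114] 228 [81 81 75] 229 [42 41 40] 230 [28 29 30] 231 [27 30 31] 232 [27 31 38] 233 [25 35 55] 234 [21 37 71] 235 [17 39 78] 236 [15 40 80] 237 [16 40 82] 238 [16 40 83] 239 [19 42 84] 240 [22 47 92] 241 [20 47 96] 242 [23 49 97] 243 [20 45 90] 244 [14 40 81] 245 [19 41 82]
```

```bash
python3 -m inch '[0,-0.25,0,0,0,0,0,0,-0.2,0,0,0,0,0,0,0,0,0,0,0,0,0,0,0,0,0,0,0]'; python3 - <<'E'
from gap import *
o=ctrl.get_obs();p,d,X=snap("wrist","w_f3");print(o["ee_pos"],o["force"])
for u in(262,279,296):
  for v in range(214,244):print(v,p[v,u-2:u+3].mean(0).astype(int),end=" ")
  print()
E
```

```text
time_s: 33.62
ee_pos: [0.5593, 0.0688, 0.037]
eef_rot: [3.141, 0.0, 0.082]
force: [-8.7, -1.0, 7.4]
grip_width: 0.028
[0.55934782 0.06879116 0.03700417] [-8.7169506  -0.98735735  7.44823121]
214 [198 198 192] 215 [172 171 164] 216 [156 155 147] 217 [152 151 143] 218 [153 152 143] 219 [154 152 144] 220 [154 152 143] 221 [153 151 143] 222 [153 152 143] 223 [153 151 142] 224 [152 151 143] 225 [153 151 143] 226 [153 151 143] 227 [154 153 144] 228 [154 152 143] 229 [153 151 143] 230 [153 151 142] 231 [152 151 142] 232 [145 144 137] 233 [125 125 122] 234 [ 84  88 100] 235 [39 53 84] 236 [20 41 82] 237 [10 38 80] 238 [18 41 83] 239 [18 42 85] 240 [17 43 89] 241 [22 48 95] 242 [19 50 99] 243 [17 44 92] 
214 [204 206 199] 215 [190 190 183] 216 [169 168 161] 217 [156 155 145] 218 [154 152 143] 219 [153 151 142] 220 [152 151 142] 221 [154 152 143] 222 [152 151 142] 223 [153 151 142] 224 [152 152 142] 225 [153 152 142] 226 [154 153 143] 227 [153 152 143] 228 [154 151 142] 229 [153 152 143] 230 [153 152 142] 231 [151 150 141] 232 [148 147 139] 233 [128 128 124] 234 [ 92  96 104] 235 [52 63 88] 236 [21 42 81] 237 [15 38 81] 238 [21 43 84] 239 [16 40 85] 240 [17 42 88] 241 [20 47 95] 242 [19 47 95] 243 [17 42 89] 
214 [153 152 142] 215 [153 152 142] 216 [153 152 143] 217 [152 151 141] 218 [147 146 137] 219 [142 140 132] 220 [136 135 127] 221 [132 132 125] 222 [134 132 125] 223 [135 134 127] 224 [139 138 131] 225 [145 144 136] 226 [148 148 138] 227 [151 150 140] 228 [153 151 141] 229 [153 151 142] 230 [153 151 142] 231 [153 151 142] 232 [147 146 138] 233 [131 131 127] 234 [100 102 109] 235 [56 66 91] 236 [23 43 83] 237 [17 40 82] 238 [21 42 85] 239 [18 42 85] 240 [18 45 91] 241 [22 49 97] 242 [19 48 99] 243 [18 44 91]
```

```bash
cat >> gap.py <<'E'
def corner(tag):
    o=ctrl.get_obs();p,d,X=snap("wrist",tag);out=[]
    for u in range(258,301,6):
        r=p[:,u-2:u+3,0].astype(float).mean(1);w,dk=152,22
        v=max(v for v in range(222,256) if r[v]>(w+dk)/2);v+=(r[v]-(w+dk)/2)/(r[v]-r[v+1]);out.append(ray(u,v,.0195,o)[1]-.087*(ray(u,v,.0195,o)[0]-.5595)*-1)
    print(tag,"tcp y",o["ee_pos"][1].round(5),"corner y",np.mean(out).round(5),np.std(out).round(5),"row",round(v,2),"F",o["force"].round(1))
E
python3 -c "
from gap import *
corner('c0')"
python3 -m inch '[0,-0.12,0,0,0,0,0,0,0,0,0,0,0,0,0,0,0,0,0,0,0]' >/dev/null; python3 -c "
from gap import *
corner('c1')"
python3 -m inch '[0,-0.04,0,0,0,0,0,0,0,0,0,0,0,0,0,0,0,0,0,0,0]' >/dev/null; python3 -c "
from gap import *
corner('c2')"
```

```text
c0 tcp y 0.0688 corner y 0.07743 0.00136 row 234.3 F [-9.   0.3  6.7]
c1 tcp y 0.06989 corner y 0.07734 0.00145 row 235.95 F [-8.8 -1.6  7.4]
c2 tcp y 0.07015 corner y 0.07749 0.00139 row 236.26 F [-8.7 -2.7  8.2]
```

```bash
for i in 3 4 5; do python3 -m inch '[0,-0.04,0,0,0,0,0,0,0,0,0,0,0,0,0,0,0,0,0,0,0]' >/dev/null; python3 -c "
from gap import *
corner('c$i')"; done
```

```text
c3 tcp y 0.07051 corner y 0.07779 0.00137 row 236.28 F [-9.4 -2.8  8.3]
c4 tcp y 0.0709 corner y 0.07808 0.00145 row 236.31 F [-9.1 -2.5  7.2]
c5 tcp y 0.07126 corner y 0.07838 0.00148 row 236.3 F [-7.8 -3.2  8.6]
```

From step c2 the card corner moves with the follower, so contact came at tcp y of about 0.0702 and I nudged the card about 1 mm. Letting go now.

```bash
python3 -m inch '[0,0,0,0,0,0,0.33,0,0,0,0,0,0,0.4,0,0,0,0,0,0,0.5,0,0,0,0,0,0,0.5,0,0,-1,0,0,0,0.5,0,0,-2,0,0,0,0.5,0,0,-3,0,0,0,0.5,0,0,-3,0,0,0,0.5,0,-1,-4,0,0,0,0.5,0,-1,-3,0,0,0,0.5,0,0,0,0,0,0,0.5,0,0,0,0,0,0,0.5,0,0,0,0,0,0,0.5]'; python3 - <<'E'
from st import *
p,X=stripes("w_end");
cv2.imwrite("pics/w_endc.png",cv2.resize(p[60:330,180:400,::-1],None,fx=2.2,fy=2.2,interpolation=cv2.INTER_CUBIC))
z=p.astype(int);b=(z[...,2]>z[...,0]+50)&(z[...,2]>z[...,1]+30)&(X[...,1]<.10)&(X[...,1]>.03)&(X[...,0]>.5)&(X[...,0]<.62)
q=X[b]; 
for lo,hi in((.022,.034),(.045,.07)):
    k=q[(q[:,2]>lo)&(q[:,2]<hi)]
    if len(k)>20:print(lo,cv2.minAreaRect((k[:,:2]*1000).astype(np.float32)))
m=(np.abs(X[...,0]-.556)<.004)&(X[...,1]>.055)&(X[...,1]<.10);Q=X[m];Q=Q[np.argsort(Q[:,1])];print((Q[::6,1:]*1000).round(1).tolist())
p,d=ctrl.camera("top");cv2.imwrite("pics/top_end.png",p[:,:,::-1])
E
```

```text
time_s: 37.48
ee_pos: [0.5576, 0.0912, 0.1954]
eef_rot: [3.141, 0.0, 0.081]
force: [0.2, -0.9, -0.6]
grip_width: 0.0468
green 280.0 39.0 [0.5482 0.235  0.0508] [0.52   0.5746]
blue 279.0 76.0 [0.5538 0.2051 0.0504] [0.5232 0.585 ]
yellow 279.0 98.0 [0.5508 0.1857 0.0502] [0.5234 0.5798]
red 277.0 124.0 [0.5517 0.1626 0.0503] [0.5245 0.5787]
0.022 ((559.4215698242188, 71.63471984863281), (61.14011001586914, 13.808192253112793), 4.699996471405029)
0.045 ((559.9409790039062, 72.24736022949219), (27.68048667907715, 13.892495155334473), 5.707144737243652)
[[64.6, 56.2], [65.3, 57.6], [66.6, 57.9], [67.5, 57.6], [68.5, 58.1], [69.0, 57.9], [69.8, 58.0], [70.6, 56.2], [71.5, 57.6], [71.9, 58.4], [72.9, 58.1], [73.9, 57.9], [74.7, 57.8], [75.4, 56.7], [75.9, 57.7], [76.6, 57.2], [76.9, 28.2], [77.3, 29.0], [77.4, 55.5], [77.5, 28.6], [77.6, 22.0], [77.8, 22.4], [77.9, 19.4], [78.0, 46.6], [78.0, 22.5], [78.2, 53.9], [78.3, 51.3], [78.4, 23.5], [78.6, 44.1], [79.1, 53.0], [79.8, 21.5], [81.1, 22.9], [81.9, 21.4], [82.8, 22.9], [83.8, 23.3], [84.9, 22.3], [86.0, 23.5], [87.2, 23.4], [88.2, 22.9], [89.4, 24.8], [90.4, 23.9], [91.2, 25.4], [92.1, 24.3], [93.1, 23.5], [94.3, 26.4], [94.8, 27.5], [95.8, 28.7], [96.9, 27.5], [98.1, 28.7], [98.5, 29.7], [99.6, 29.2]]
```

View pics/w_endc.png

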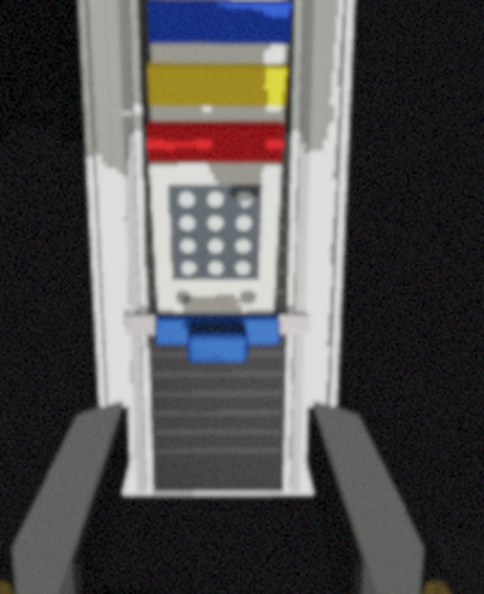

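View pics/top_end.png

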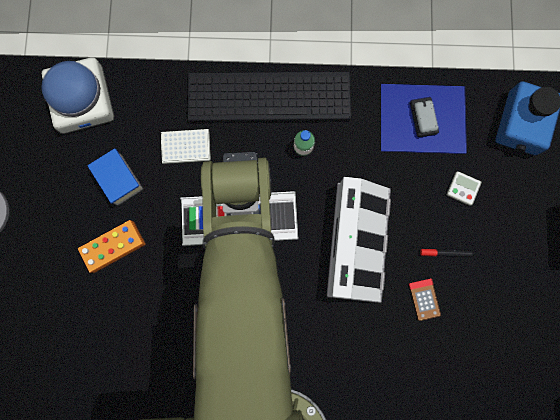

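```bash
python3 -c "
from station import ctrl
print(ctrl.hand_in(), ctrl.get_obs()['time_s'])"
```

```text
the job is handed in; nothing more can be done
the job is handed in; nothing more can be done
```

The job is handed in. I laid the blue, yellow and red cards in the tray in that order, overlapping on the green control card, stripes up. I then slid the follower against the red card and let go. The robot's clock read about 37.5 s at the last move.

- **Steps and alignment:** The measured steps are about 24.7 mm (green to blue), 25.3 mm (blue to yellow) and 23 mm (yellow to red). The red step was about 24 mm when placed. The cards lined up sideways to within about 1–2 mm, with red a little to one side of the others.
- **Lower edges:** Each card was lowered until the bed pushed back. Force was 2–3 N for yellow and red. Blue briefly reached 11 N, and I eased it back before letting go.
- **Follower:** The close-up pictures showed the red card's edge moving with the follower over the last 1 mm. It was therefore pushed about 1 mm past first touch before release. The final picture shows no gap between them.
- **Control card:** Its stripe stayed at the same measured place, within about 1 mm.
- **Bench:** In the final top view the dock is empty, and the brown look-alike, the marker and the other things look unmoved.
- **Disagreeing checks:** The last wrist picture's blue-stripe position came out about 5 mm off, because that stripe was cut off at the edge of the measuring region. I used the two earlier readings instead, which agreed with each other.

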